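# Stir grinding beads and hold the loupe over them

## Robot

A 7-joint arm with a two-finger parallel gripper is mounted at the origin on a cart in front of the work surface, level with it; the furniture and walls round the work are solid. World frame = base frame: x ahead of the robot, y to its left, z up, the work surface at z = 0. Lengths are in m, angles in rad, forces in N, time in s.
With the tool pointing down it reaches from about 0.35 to 0.9 m from the base axis. Payload 8.1 kg.
Tool frame: the origin (TCP) lies on the centre line of the jaws, within the pads' length; the fingertips stand 19 mm ahead of it and the grasp point (between the pads) is the TCP (arm.tip_reach is the distance from the TCP to the fingertips, in m); z points along the fingers, y is the line along which they close (so a half turn about z gives the same grasp; the last joint's range is limited). The gripper opens to 92 mm and grips with 3 to 60 N. Pads are 19 mm wide; open, the fingers measure 130 mm over their backs; the gripper's body (75 mm by 190 mm) begins 47 mm behind the grasp point.
Start: joints at [1.127, 0.434, 0.025, 1.573, -0.012, 1.134, -0.075], TCP at [0.209, -0.589, 0.246] pointing down, gripper open.
Joint ranges: [-2.62, 2.62], [-0.44, 2.09], [-1.27, 1.32], [0.08, 2.57], [-1.32, 4.46], [0.12, 2], [-2.74, 2.74]. Speed limits (rad/s): [2.22, 2.22, 3.01, 3.01, 3.14, 3.14, 3.14].

## Interface

Orientations are given as a rotation vector (axis times angle).
In Python, from cell import arm gives the robot as it stands.
- The arm moves only by the tool arm_command, never from a script. Its argument "targets" is a list that holds one entry, the list of rows, each a list of 6 numbers: the shift along the tool's x, y, z in m, then the turn, a rotation vector about the tool's x, y, z in rad. A call has 1 to 10 rows; each row shifts and turns the commanded pose from where the row before left it, along the tool's axes as they then stand; what a row does not reach is not made up. A row lasts 1/8 s, in which the tool goes at most 62.5 mm and 10.7 degrees, less where a joint would pass 70% of its speed; a pose out of reach is approached as far as the arm can. A call with a gripper value outside its range is refused whole. "jaw" is the finger opening in m, from 0 to 0.0918, set as the call begins (left out, the last holds). The fingers move at their own pace and stop on an object; "newtons" is the grip in N (left out, the last holds). Time passes only in rows, so rows that do not move let the fingers close. It gives the time, the measured TCP pose, the force, the opening and the grip force at its end, in the units of the state.
- arm.observe(): the state, without advancing time (a new reading comes with each control period).
- arm.get_image(name): name is "side" or "top"; returns a dict with "pixels" (420x560x3 uint8, red, green, blue), "z_map" (420x560 float32, m along the optical axis (not along the pixel's ray), 0 where there is no reading), "fx", "fy", "cx", "cy" (pixels), "xyz" and "rotation" of the camera in the world. Camera axes: x right, y down, z forward; pixel columns grow to the right and rows downward; lengths in m; the calibration is good to about 2 mm. A picture is of the moment at which its call begins.
- arm.sign_off(): hands the job in; it is judged then, once.
The state is a dict: "clock": time; "joints": joint angles; "dq": joint speeds; "joint_efforts": joint torques, N m; "position": TCP position; "ee_rot": TCP orientation; "force": force on the tool from outside, world axes, zero at the start; "ft_torque": the same for the moment, N m; "width": opening from 0.0 (shut) to 1.0 (fully open); "gripper_force": force on a finger pad.
Only numpy, scipy, OpenCV 4.12 (cv2) and the standard library are available. Lean on these libraries where they do the work, as an engineer would, in place of code of your own. Each camera call takes 0.05 s, during which the arm holds its last target. There are 200 camera calls.

## Task

Check the grinding beads for wear: take the stirring rod from its wooden holder and, with its tip close to the floor of the blue bowl, stir the beads at least two wide rounds so that they are well shifted and none leaves the bowl, then put the rod back fully down in its holder. Then take the loupe by its handle and hold it level and still, lens centred over the bowl and at the height of the orange pointer on the post, and finish while still holding it there. Leave the collar on the post and the things round about undisturbed.

Things in the scene. Friction and masses are not known exactly. Their poses are not given: they have to be found in the camera images.
- bowl_floor (a point): Centre of the inner floor, 17 mm above the bench, of the blue ceramic bowl on the grey inspection stand. Inside, the bowl is 36 mm in radius at the floor, widening to 42 mm from 5 mm above it; outer rim radius 47 mm, rim 27 mm above the floor. Axes: z up; x points horizontally from the bowl to the steel post.
- focus_mark (a point): Tip of the orange pointer on the orange collar of the post; its height is the focal height (95 to 140 mm above the bench, different each time). The tip is 66 mm from the bowl's centre axis and points at that axis. The collar (22 mm diameter, 12 mm high, centred on the pointer's height) is clamped and must stay as it is.
- rod_grip (a point): Centre of the red square handle (16 x 16 mm, 42 mm high, sides along this point's x and y) of the stirring rod, 125 mm above the rod's tip. The rod stands upright in its holder at the start; about 60 g, its balance point is 30 mm below this point.
- rod_tip (a point): Lower end of the stirring rod, on its axis: a round steel stem 10 mm in diameter, 104 mm long, z axis up along the rod. In the holder it stands on the bottom of the hole. The whole rod is 146 mm long.
- rod_holder_hole0 (a point): Centre of the mouth of the hole in the fixed wooden rod holder, a block 54 x 54 x 55 mm; the mouth is at its top, 55 mm above the bench. The hole is 13 mm in diameter, 48 mm deep, with a 3 mm bevel at the mouth.
- loupe_grip (a point): Centre of the loupe's black handle: 80 mm long along x (-50 to +30 mm from here), 18 mm wide along y with flat upright sides, 30 mm high, lying flat on the bench, so this point is 15 mm up. The loupe (about 160 g) balances within a few mm of here. x points to the lens, which lies on the side away from the robot at the start (within 25 degrees).
- lens_centre (a point): Centre of the loupe's lens, half-way through its ring: 85 mm along the handle's x axis from the handle's centre and 10 mm lower. The dark ring is 72 mm in outer diameter and 10 mm high, its underside level with the handle's underside. z axis up when the loupe is level.
- rod: The stirring rod as a whole; origin at its lower end.
- loupe: The loupe as a whole; origin under the handle's centre, on its underside.
- stand: The inspection stand, fixed to the bench: base 128 mm across, 12 mm thick, with a 44 mm wide tongue to the post; bowl; steel post 10 mm thick, 90 mm from the bowl's centre on the side away from the robot (within 25 degrees), its top 160 mm above the bench. Origin on the bench under the bowl's centre, x toward the post.
- beaker: Clear beaker, 71 mm wide, 88 mm high, a bystander; origin under its centre.
- bench_timer: White timer, 58 x 66 x 16 mm, a bystander; origin under its centre.
- dropper_bottle: Brown dropper bottle, 35 mm wide, 112 mm high, a bystander; origin under its centre.
- bead_1_centre (a point): Centre of one of six white ceramic grinding beads in the bowl, short cylinders 14 mm in diameter and 12 mm high, 12 g, standing loosely on end in a ring of about 22 mm radius at the start.
- bead_2_centre (a point): Centre of one of six white ceramic grinding beads in the bowl, short cylinders 14 mm in diameter and 12 mm high, 12 g, standing loosely on end in a ring of about 22 mm radius at the start.
- bead_3_centre (a point): Centre of one of six white ceramic grinding beads in the bowl, short cylinders 14 mm in diameter and 12 mm high, 12 g, standing loosely on end in a ring of about 22 mm radius at the start.
- bead_4_centre (a point): Centre of one of six white ceramic grinding beads in the bowl, short cylinders 14 mm in diameter and 12 mm high, 12 g, standing loosely on end in a ring of about 22 mm radius at the start.
- bead_5_centre (a point): Centre of one of six white ceramic grinding beads in the bowl, short cylinders 14 mm in diameter and 12 mm high, 12 g, standing loosely on end in a ring of about 22 mm radius at the start.
- bead_6_centre (a point): Centre of one of six white ceramic grinding beads in the bowl, short cylinders 14 mm in diameter and 12 mm high, 12 g, standing loosely on end in a ring of about 22 mm radius at the start.
Things that resemble listed ones, but are neither listed nor needed, are in the scene too. What is shaped like the loupe but pink is not meant. Leave any green look-alike of the rod alone.

How it is judged:
By the outcome, as a careful person would: the job done as asked, in the order asked, and still so for the second after the job is handed in, while the arm keeps its last pose, push and grip.
It also fails if it takes over 72 s, if anything falls off the work surface, if the arm or the gripper's body presses on something with over 40 N, if the wrist force passes 120 N, or if a joint passes its speed limit or range.

## Working session

There is one attempt and no reset: what is moved stays moved. The work goes in short steps, Python scripts to look and compute and a tool call to move; the robot and the scene stay as the last step left them, time stands still between calls to the robot, and variables do not carry over. Pictures are saved under pics/ and viewed, at most 10 in all, crops included, and the job is handed in when it is done.

Besides the shell and the picture viewer there is one more tool, called after "Call:" as a command line: name --argument value ..., lists and objects as JSON in quotes. arm_command: Moves the arm, as the interface text tells. Its arguments: {"type":"object","properties":{"targets":{"type":"array","items":{"type":"array","items":{"type":"array","items":{"type":"number"}}}},"jaw":{"type":"number"},"newtons":{"type":"number"}},"required":["targets"]}

```bash
ls; mkdir -p pics; cat > h.py <<'E'
from cell import arm
import numpy as np, cv2
from scipy.spatial.transform import Rotation as R
def snap(n):
    im=arm.get_image(n); np.savez(''+n+'.npz',**im); return im
def load(n): return dict(np.load(''+n+'.npz'))
def rm(im):
    r=np.array(im['rotation'],float)
    return r if r.shape==(3,3) else R.from_rotvec(r).as_matrix()
def pts(im):
    h,w=im['z_map'].shape; u,v=np.meshgrid(np.arange(w),np.arange(h)); z=im['z_map']
    c=np.stack([(u-im['cx'])/im['fx']*z,(v-im['cy'])/im['fy']*z,z],-1)
    return c@rm(im).T+im['xyz']
def ray(im,u,v,h):
    d=rm(im)@np.array([(u-im['cx'])/im['fx'],(v-im['cy'])/im['fy'],1.]); o=np.array(im['xyz'])
    return o+d*(h-o[2])/d[2]
E
python3 - <<'E'
from h import *
for n in('top','side'):
    im=snap(n); cv2.imwrite(f'pics/{n}0.png',im['pixels'][...,::-1]); print(n,im['xyz'],im['rotation'],im['fx'],im['cx'],im['cy'])
s=arm.observe();print({k:np.round(v,3) for k,v in s.items()},arm.tip_reach)
E
```

```text
pics
top [0.3987588  0.0080348  1.19354287] [-2.11820141  2.12594158 -0.16881034] 443.81722370430265 278.39184590552264 216.90587455827736
side [ 0.18044113 -1.14818652  0.98306604] [-2.16735782  0.37619171 -0.17843641] 503.0270787184914 286.1022654490919 218.11792755592913
{'clock': np.float64(0.1), 'joints': array([ 1.127,  0.435,  0.025,  1.574, -0.012,  1.134, -0.075]), 'dq': array([ 0.002, -0.001,  0.001, -0.001,  0.001,  0.   ,  0.001]), 'joint_efforts': array([ 4.0000e-03, -6.6913e+01,  9.8900e-01, -3.1515e+01, -6.0000e-02,
        3.7000e-02,  0.0000e+00]), 'position': array([ 0.209, -0.589,  0.245]), 'ee_rot': array([-3.095e+00, -5.320e-01,  1.000e-03]), 'force': array([ 0.489,  0.189, -0.08 ]), 'ft_torque': array([-0.03 , -0.003,  0.046]), 'gripper_force': np.float64(0.0), 'width': np.float64(0.997)} 0.019
```

View pics/top0.png

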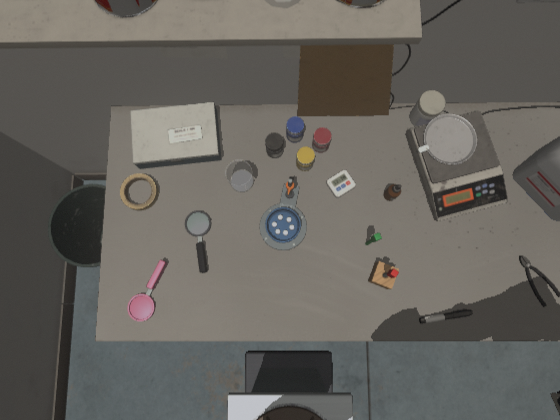

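View pics/side0.png

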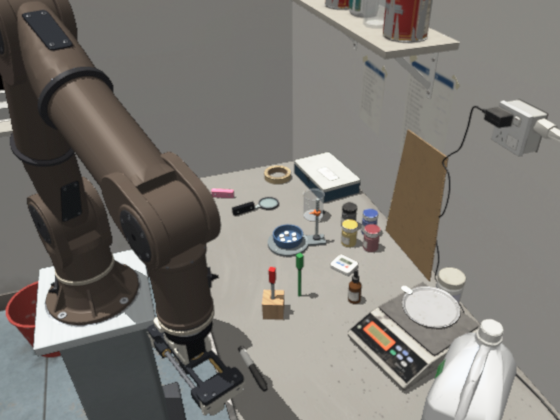

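The top view shows the bowl at (284,225), the orange pointer at (291,186), the rod with red handle at (393,272) in its holder (384,274), its green look-alike at (374,237), and the black loupe with handle (202,258) and lens (198,223). The pink loupe is at (142,305). The side view matches: red rod (272,275), collar (316,213).

```bash
cat > m.py <<'E'
from h import *
T=load('top');S=load('side')
def blob(im,box,f):
    P=pts(im);u0,v0,u1,v1=box
    px=im['pixels'].astype(int);m=f(px[...,0],px[...,1],px[...,2]); k=np.zeros_like(m);k[v0:v1,u0:u1]=1;m&=k
    m&=im['z_map']>0
    return m,P
red=lambda r,g,b:(r>120)&(g<70)&(b<70)
org=lambda r,g,b:(r>150)&(g>50)&(g<150)&(b<80)&(r-g>60)
grn=lambda r,g,b:(g>r+25)&(g>b+15)
wood=lambda r,g,b:(r>110)&(r-b>50)&(g>70)
blk=lambda r,g,b:(r<60)&(g<60)&(b<60)
blue=lambda r,g,b:(b>r+25)&(b<190)
wht=lambda r,g,b:(r>190)&(g>190)&(b>190)
def rep(n,im,box,f):
    m,P=blob(im,box,f);q=P[m]
    if len(q)==0: print(n,'none');return
    vv,uu=np.nonzero(m)
    rect=cv2.minAreaRect(np.float32(q[:,:2]*1000))
    print(n,len(q),'uv',uu.mean().round(1),vv.mean().round(1),'mean',q.mean(0).round(4),'z05,50,95',np.percentile(q[:,2],[2,50,98]).round(4),'rect',np.round(rect[0],1),np.round(rect[1],1),round(rect[2],1))
    return q
if __name__=='__main__':
    rep('red T',T,(370,250,410,295),red);rep('red S',S,(255,255,290,290),red)
    rep('grn T',T,(360,220,390,250),grn);rep('grn S',S,(285,240,315,280),grn)
    rep('wood T',T,(365,250,410,295),wood);rep('wood S',S,(255,285,295,325),wood)
    rep('org T',T,(275,170,305,205),org);rep('org S',S,(300,200,330,225),org)
    rep('hand T',T,(188,238,215,280),blk);rep('hand S',S,(225,195,262,220),blk)
    rep('lens T',T,(180,205,215,240),lambda r,g,b:(r<85))
    rep('blue T',T,(255,195,312,255),blue)
    rep('beads T',T,(262,205,305,247),wht)
E
python3 m.py
python3 - <<'E'
from h import *
T=load('top');S=load('side')
a=cv2.resize(T['pixels'][180:290,180:300],None,fx=4,fy=4,interpolation=2)[:, :480]
b=cv2.resize(T['pixels'][215:305,350:420],None,fx=4,fy=4,interpolation=2)
c=cv2.resize(S['pixels'][190:300,255:335],None,fx=2,fy=2,interpolation=2)
W=np.zeros((600,780,3),np.uint8);W[:a.shape[0],:480]=a;W[:360,490:770]=b;W[370:590,490:650]=c
cv2.imwrite('pics/c1.png',W[...,::-1])
E
```

```text
red T 33 uv 394.1 272.6 mean [ 0.4506 -0.2432  0.1519] z05,50,95 [0.1492 0.1518 0.1556] rect [ 450.3 -242.4] [14.6 12.8] 45.2
red S 15 uv 271.8 271.1 mean [ 0.4493 -0.2506  0.1488] z05,50,95 [0.129  0.1505 0.154 ] rect [ 448.5 -249.8] [10.5 13.3] 72.3
grn T 46 uv 377.2 236.3 mean [ 0.5373 -0.21    0.1399] z05,50,95 [0.0994 0.1449 0.1491] rect [ 544.3 -225.4] [15.  49.9] 21.9
grn S 135 uv 299.1 263.1 mean [ 0.5386 -0.2055  0.1118] z05,50,95 [0.0057 0.1217 0.1457] rect [ 566.1 -134.2] [191.9  18.2] 69.7
wood T 321 uv 383.4 275.9 mean [ 0.4473 -0.2385  0.0572] z05,50,95 [0.0467 0.0544 0.1513] rect [ 448.9 -249.4] [67.4 53.3] 67.4
wood S 268 uv 272.4 297.6 mean [ 0.4505 -0.2433  0.0505] z05,50,95 [-0.0023  0.0531  0.0575] rect [ 457.6 -218.4] [115.5  58.2] 71.6
org T 33 uv 289.1 186.7 mean [ 0.6663 -0.001   0.1156] z05,50,95 [0.1115 0.1161 0.1185] rect [665.9  -2. ] [17.5 25.1] 89.7
org S 14 uv 316.5 212.1 mean [ 0.6681 -0.0094  0.1155] z05,50,95 [0.1122 0.1156 0.1175] rect [667.9 -10.1] [10.  18.6] 87.4
hand T 229 uv 201.6 257.1 mean [0.4991 0.2301 0.0264] z05,50,95 [0.0059 0.0286 0.0331] rect [499.2 231.4] [75.9 17.7] 9.3
hand S 168 uv 243.0 208.5 mean [0.498  0.2232 0.0187] z05,50,95 [0.003  0.0201 0.0301] rect [499.  224.1] [77.7 21.7] 7.9
lens T 110 uv 198.8 222.7 mean [0.5942 0.2439 0.0082] z05,50,95 [-0.0006  0.0089  0.0142] rect [593.8 247.2] [69.1 69.7] 57.0
blue T 685 uv 282.9 224.8 mean [0.5849 0.0154 0.0227] z05,50,95 [0.0118 0.0178 0.0461] rect [583.7  15.7] [90.2 91.9] 43.5
beads T none
```

View pics/c1.png

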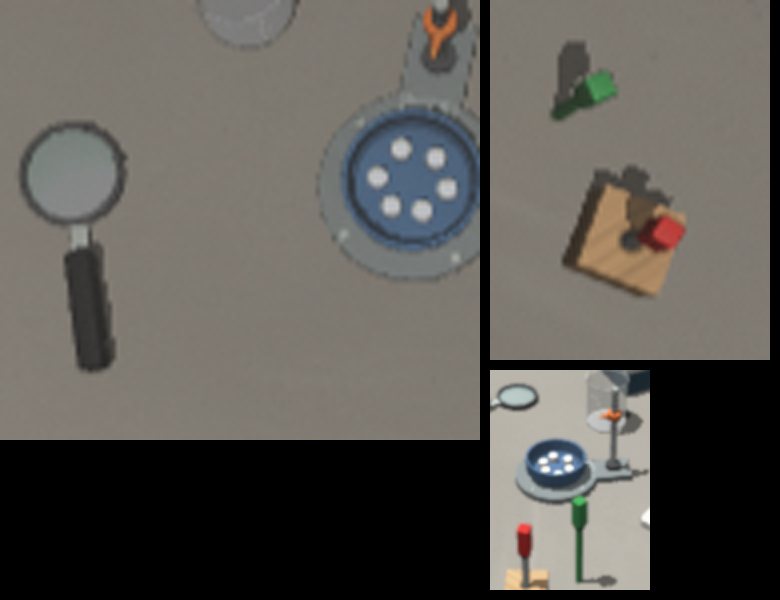

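The crop shows loupe lens centre near (198,223), the bowl with six beads in a ring, the orange pointer facing the bowl, and the red handle turned about like its wooden block. Next I'll work out the exact numbers for the pointer, bowl rim, block and loupe axis.

```bash
cat > m2.py <<'E'
from m import *
from scipy.optimize import least_squares
def circ(q):
    f=lambda p:np.hypot(q[:,0]-p[0],q[:,1]-p[1])-p[2]
    return least_squares(f,[*q[:,:2].mean(0),.04],loss='soft_l1',f_scale=.002).x.round(4)
np.set_printoptions(suppress=True,linewidth=150)
for n,im,b in(('T',T,(275,170,305,205)),('S',S,(300,200,330,225))):
    m,P=blob(im,b,org);vv,uu=np.nonzero(m);print(n,np.c_[uu,vv,P[m]*1000].round(0).astype(int).tolist())
# contour of blue bowl outer edge
m,P=blob(T,(255,195,312,255),blue)
c=max(cv2.findContours(m.astype(np.uint8),0,1)[0],key=cv2.contourArea);(u,v),r=cv2.minEnclosingCircle(c);e=cv2.fitEllipse(c)
print('bowl T rim',e,ray(T,*e[0],.044))
m,P=blob(S,(265,220,310,255),blue)
c=max(cv2.findContours(m.astype(np.uint8),0,1)[0],key=cv2.contourArea);e=cv2.fitEllipse(cv2.convexHull(c));print('bowl S',e,cv2.boundingRect(c))
for n,im,b in(('T',T,(240,190,325,260)),('S',S,(260,215,320,260))):
    P=pts(im);v,u=np.mgrid[b[1]:b[3],b[0]:b[2]];q=P[b[1]:b[3],b[0]:b[2]].reshape(-1,3);k=(q[:,2]>.038)&(q[:,2]<.05)&(np.hypot(q[:,0]-.584,q[:,1]-.0155)<.055);print('rim pts',n,k.sum(),circ(q[k]),q[k,2].max())
m,P=blob(T,(365,250,410,295),wood);q=P[m];q=q[(q[:,2]>.05)&(q[:,2]<.06)];print('holder T',cv2.minAreaRect(np.float32(q[:,:2]*1000)),q[:,:2].mean(0))
m,P=blob(S,(255,285,295,325),wood);q=P[m];q=q[(q[:,2]>.052)&(q[:,2]<.06)];print('holder S',cv2.minAreaRect(np.float32(q[:,:2]*1000)))
m,P=blob(T,(370,250,410,295),lambda r,g,b:(r>100)&(g<90)&(b<90)&(r>g+60));q=P[m];q=q[q[:,2]>.145];vv,uu=np.nonzero(m);print('redtop',len(q),q.mean(0),cv2.minAreaRect(np.float32(np.c_[uu,vv])))
m,P=blob(T,(188,238,215,280),blk);q=P[m];q=q[q[:,2]>.025];l=cv2.fitLine(np.float32(q[:,:2]*1000),2,0,.01,.01).ravel();print('handle',cv2.minAreaRect(np.float32(q[:,:2]*1000)),l,np.degrees(np.arctan2(l[1],l[0])))
for n,im,b in(('T',T,(180,203,217,243)),('S',S,(252,192,285,213))):
    P=pts(im);px=im['pixels'].astype(int);q=P[b[1]:b[3],b[0]:b[2]].reshape(-1,3);k=(q[:,2]>.006)&(q[:,2]<.014)&(np.hypot(q[:,0]-.594,q[:,1]-.245)<.05);print('lens',n,k.sum(),circ(q[k]),cv2.minEnclosingCircle(np.float32(q[k,:2]*1000)))
for x,n,im,b in(('bench','T',T,(320,250,350,280)),('bench','S',S,(200,230,230,250))): print(x,n,pts(im)[b[1]:b[3],b[0]:b[2],2].mean())
E
python3 m2.py
```

```text
T [[287, 182, 678, 4, 115], [286, 183, 676, 7, 116], [287, 183, 676, 4, 116], [293, 183, 675, -11, 119], [286, 184, 673, 7, 117], [287, 184, 673, 4, 116], [293, 184, 673, -11, 117], [286, 185, 671, 7, 114], [287, 185, 670, 4, 117], [292, 185, 670, -8, 118], [293, 185, 670, -11, 116], [286, 186, 669, 7, 112], [287, 186, 668, 4, 117], [291, 186, 668, -6, 117], [292, 186, 668, -8, 117], [293, 186, 668, -11, 117], [287, 187, 666, 4, 116], [288, 187, 666, 2, 115], [290, 187, 665, -3, 117], [291, 187, 666, -6, 115], [292, 187, 666, -8, 115], [288, 188, 663, 2, 116], [289, 188, 663, -1, 117], [290, 188, 663, -3, 116], [291, 188, 663, -6, 116], [288, 189, 660, 2, 117], [289, 189, 661, -1, 115], [290, 189, 660, -3, 117], [288, 190, 659, 2, 112], [289, 190, 658, -1, 115], [288, 191, 656, 2, 112], [289, 191, 656, -1, 111], [288, 192, 653, 2, 113]]
S [[316, 211, 668, -6, 118], [318, 211, 675, -5, 116], [319, 211, 677, -7, 116], [314, 212, 661, -6, 116], [315, 212, 664, -9, 117], [316, 212, 666, -10, 117], [317, 212, 670, -8, 115], [318, 212, 673, -10, 115], [319, 212, 675, -12, 116], [313, 213, 
[... 594 characters left out ...]
24243164), 66.80758666992188) [ 0.44746002 -0.23799013]
holder S ((451.2913513183594, -245.94921875), (56.77179718017578, 53.680015563964844), 68.70481872558594)
redtop 43 [ 0.450853   -0.24305075  0.15190707] ((394.0000305175781, 272.5), (6.363960266113281, 6.363960266113281), 45.0)
handle ((499.20159912109375, 231.64295959472656), (75.75404357910156, 16.742576599121094), 8.889396667480469) [  0.98760784   0.15694204 499.1369     231.49481   ] 9.029445
lens T 389 [0.5927 0.2455 0.026 ] ((586.7400512695312, 249.927490234375), 42.8321533203125)
lens S 92 [0.5926 0.2441 0.0301] ((586.9837036132812, 244.88287353515625), 41.80589294433594)
bench T 0.0034754563240095584
bench S 0.2704457853828195
```

Call:
arm_command --targets '[[[0,0,0,0,0,0.183],[0,0,0,0,0,0.183],[0,0,0,0,0,0.183],[0,0,0,0,0,0.183]]]' --jaw 0.045 --newtons 40

```text
clock: 0.6
position: [0.2088, -0.5888, 0.2453]
ee_rot: [-3.079, 0.62, 0.001]
force: [0.7, -0.1, -0.8]
width: 0.615
gripper_force: 0.0
```

Call:
arm_command --targets '[[[0.009,-0.041,0,0,0,0],[0.009,-0.041,0,0,0,0],[0.009,-0.041,0,0,0,0],[0.009,-0.041,0,0,0,0],[0.009,-0.041,0,0,0,0],[0.009,-0.041,0,0,0,0],[0.009,-0.041,0,0,0,0],[0.009,-0.041,0,0,0,0],[0.009,-0.041,0,0,0,0],[0.009,-0.041,0,0,0,0]]]'

```text
clock: 1.85
position: [0.4489, -0.2431, 0.2455]
ee_rot: [-3.082, 0.611, 0.001]
force: [-0.1, -0.1, 0.0]
width: 0.493
gripper_force: 0.0
```

```bash
cat > go.py <<'E'
# usage: go.py x y z [yawdeg] : remaining shift in tool axes, tilt error
import sys
from h import *
np.set_printoptions(suppress=True)
s=arm.observe();Rm=R.from_rotvec(s['ee_rot']).as_matrix();p=np.array(s['position'])
yaw=np.degrees(np.arctan2(Rm[1,0],Rm[0,0]))
print('t',round(float(s['clock']),2),'pos',p.round(4),'yaw',yaw.round(2),'zax',Rm[:,2].round(4),'F',np.round(s['force'],2),'w',np.round(float(s['width'])*.0918,4),'gf',np.round(s['gripper_force'],1))
if len(sys.argv)>3:
    t=np.array([float(a) for a in sys.argv[1:4]]);print('shift tool',(Rm.T@(t-p)).round(4))
    if len(sys.argv)>4:
        y=np.radians(float(sys.argv[4]));G=np.array([[np.cos(y),np.sin(y),0],[np.sin(y),-np.cos(y),0],[0,0,-1]]);print('turn tool',R.from_matrix(Rm.T@G).as_rotvec().round(4))
E
python3 go.py .451 -.2445 .136 -22.5
```

```text
t 1.85 pos [ 0.4489 -0.2431  0.2455] yaw -22.42 zax [-0.0004  0.0001 -1.    ] F [-0.11 -0.12  0.02] w 0.0452 gf 0.0
shift tool [0.0025 0.0005 0.1095]
turn tool [0.0001 0.0004 0.0014]
```

Call:
arm_command --targets '[[[0.0025,0.0005,0.02,0,0,0],[0,0,0.03,0,0,0],[0,0,0.03,0,0,0],[0,0,0.02,0,0,0],[0,0,0.01,0,0,0],[0,0,0,0,0,0]]]'

```text
clock: 2.6
position: [0.4503, -0.2457, 0.1353]
ee_rot: [-3.081, 0.611, 0.002]
force: [-0.2, -1.3, 0.6]
width: 0.491
gripper_force: 0.0
```

```bash
python3 go.py .451 -.2445 .136; python3 - <<'E'
from h import *
S=snap('side');T=snap('top')
W=np.vstack([cv2.resize(S['pixels'][220:325,220:360],None,fx=4,fy=4,interpolation=2)])
cv2.imwrite('pics/g1.png',W[...,::-1])
E
```

```text
t 2.6 pos [ 0.4503 -0.2457  0.1353] yaw -22.42 zax [-0.0011  0.0004 -1.    ] F [-0.18 -1.26  0.64] w 0.0451 gf 0.0
shift tool [ 0.0002 -0.0014 -0.0007]
```

View pics/g1.png

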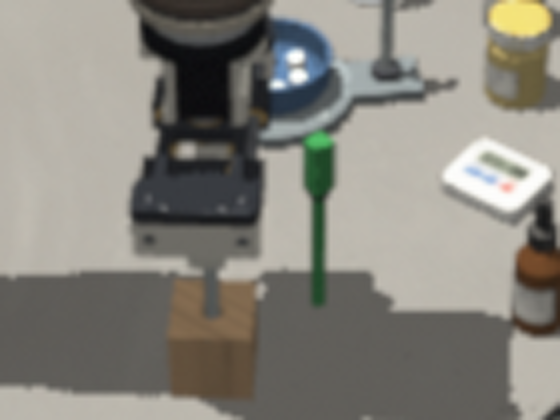

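The picture shows the gripper over the block with the stem at crop pixel (213,290) beneath it and the green rod clear at (318,180). I'll close the jaws.

Call:
arm_command --targets '[[[0,0,0,0,0,0],[0,0,0,0,0,0],[0,0,0,0,0,0],[0,0,0,0,0,0],[0,0,0,0,0,0]]]' --jaw 0.0 --newtons 40

```text
clock: 3.32
position: [0.4507, -0.2459, 0.1359]
ee_rot: [3.082, -0.611, 0.0]
force: [-0.0, -0.4, 2.8]
width: 0.168
gripper_force: 40.0
```

```bash
python3 go.py .451 -.2445 .136
```

```text
t 3.33 pos [ 0.4507 -0.2459  0.1359] yaw -22.42 zax [ 0.0003 -0.0001 -1.    ] F [-0.01 -0.38  2.83] w 0.0154 gf 40.0
shift tool [-0.0002 -0.0014 -0.0001]
```

Call:
arm_command --targets '[[[0,0,-0.005,0,0,0],[0,0,-0.01,0,0,0],[0,0,-0.015,0,0,0],[0,0,-0.02,0,0,0],[0,0,-0.02,0,0,0],[0,0,-0.01,0,0,0],[0,0,0,0,0,0],[0,0,0,0,0,0]]]'

```text
clock: 4.32
position: [0.4502, -0.2456, 0.2152]
ee_rot: [-3.082, 0.611, 0.001]
force: [-0.3, 0.7, -0.5]
width: 0.17
gripper_force: 40.0
```

```bash
python3 go.py .5837 .014 .216 -22.5; python3 - <<'E'
from h import *
S=snap('side')
W=np.vstack([cv2.resize(S['pixels'][190:325,200:360],None,fx=4,fy=4,interpolation=2)])
cv2.imwrite('pics/g2.png',W[...,::-1])
E
```

```text
t 4.33 pos [ 0.4502 -0.2456  0.2152] yaw -22.42 zax [-0.0009  0.0003 -1.    ] F [-0.34  0.72 -0.49] w 0.0156 gf 40.0
shift tool [ 0.0244 -0.2909 -0.0008]
turn tool [0.     0.0009 0.0014]
```

View pics/g2.png

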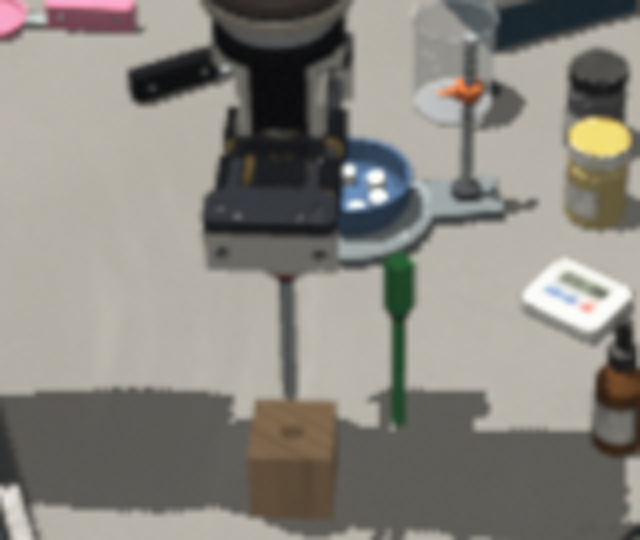

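The picture shows the rod lifted and upright, its lower end at (290,398), with the hole mouth visible at (291,432) and the green rod untouched. I'll move over the bowl and lower into the ring's centre.

Call:
arm_command --targets '[[[0.0024,-0.02,0,0,0,0],[0.003,-0.034,0,0,0,0],[0.003,-0.037,0,0,0,0],[0.003,-0.037,0,0,0,0],[0.003,-0.037,0,0,0,0],[0.003,-0.037,0,0,0,0],[0.003,-0.037,0,0,0,0],[0.002,-0.032,0,0,0,0],[0.002,-0.02,0,0,0,0],[0,0,0,0,0,0]]]'

```text
clock: 5.62
position: [0.5842, 0.0151, 0.2151]
ee_rot: [-3.082, 0.607, 0.001]
force: [-0.5, -0.3, -0.2]
width: 0.17
gripper_force: 40.0
```

```bash
python3 go.py .5838 .0135 .149 -22.5; python3 - <<'E'
from h import *
S=snap('side');T=snap('top')
a=cv2.resize(S['pixels'][190:270,230:340],None,fx=5,fy=5,interpolation=2)
cv2.imwrite('pics/g3.png',a[...,::-1])
E
```

```text
t 5.62 pos [0.5842 0.0151 0.2151] yaw -22.3 zax [-0.0009  0.0003 -1.    ] F [-0.54 -0.28 -0.15] w 0.0156 gf 40.0
shift tool [0.0003 0.0016 0.0661]
turn tool [0.0001 0.0009 0.0035]
```

View pics/g3.png

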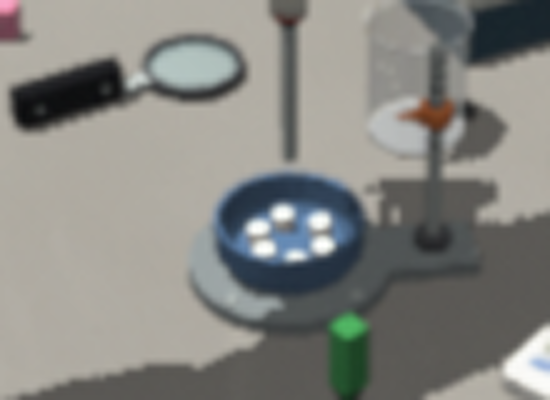

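The rod's tip is at crop (290,160), column-aligned with the bead ring's centre (290,235). I'll check the depth direction with the rays, then descend.

```bash
python3 - <<'E'
from h import *
S=load('side')
print(ray(S,230+289.5/5,190+158/5,.086).round(4), ray(S,230+290/5,190+235/5,.029).round(4))
E
```

```text
[0.5848 0.0131 0.086 ] [0.5838 0.0108 0.029 ]
```

Call:
arm_command --targets '[[[0.0003,0.0016,0.01,0,0,0],[0,0,0.012,0,0,0],[0,0,0.012,0,0,0],[0,0,0,0,0,0]]]'

```text
clock: 6.22
position: [0.5828, 0.012, 0.1802]
ee_rot: [3.081, -0.611, -0.004]
force: [0.3, -0.4, -0.8]
width: 0.172
gripper_force: 40.0
```

Call:
arm_command --targets '[[[0,0,0.01,0,0,0],[0,0,0.01,0,0,0],[0,0,0.007,0,0,0],[0,0,0.004,0,0,0],[0,0,0,0,0,0]]]'

```text
clock: 6.85
position: [0.5836, 0.0123, 0.1504]
ee_rot: [3.082, -0.611, -0.001]
force: [0.0, -0.1, -1.0]
width: 0.176
gripper_force: 40.0
```

```bash
python3 go.py .5838 .0125 .149 -22.5
```

```text
t 6.85 pos [0.5836 0.0123 0.1504] yaw -22.42 zax [-0.0005 -0.0001 -1.    ] F [ 0.03 -0.12 -1.03] w 0.0162 gf 40.0
shift tool [ 0.0001 -0.0002  0.0014]
turn tool [0.0003 0.0005 0.0014]
```

Call:
arm_command --targets '[[[0.004,0,0.001,0,0,0],[0.004,0,0,0,0,0],[0.0002,0.0048,0,0,0,0],[-0.0027,0.0047,0,0,0,0],[-0.0055,0.003,0,0,0,0],[-0.007,-0.0004,0,0,0,0],[-0.0064,-0.0044,0,0,0,0]]]'

```text
clock: 7.72
position: [0.5679, 0.0106, 0.1498]
ee_rot: [3.082, -0.611, -0.0]
force: [0.1, 0.0, -0.2]
width: 0.17
gripper_force: 40.0
```

Call:
arm_command --targets '[[[-0.0022,-0.0038,0,0,0,0],[-0.0014,-0.0039,0,0,0,0],[0,-0.0046,0,0,0,0],[0.0014,-0.0044,0,0,0,0],[0.0025,-0.004,0,0,0,0],[0.0036,-0.0035,0,0,0,0],[0.0045,-0.0022,0,0,0,0]]]'

```text
clock: 8.6
position: [0.5867, 0.0316, 0.1497]
ee_rot: [3.082, -0.611, 0.0]
force: [0.2, 0.4, -0.6]
width: 0.174
gripper_force: 40.0
```

Call:
arm_command --targets '[[[0.005,-0.0013,0,0,0,0],[0.0053,0.0003,0,0,0,0],[0.0052,0.0015,0,0,0,0],[0.0046,0.0033,0,0,0,0],[0.0035,0.0042,0,0,0,0],[0.0022,0.0052,0,0,0,0],[0.0012,0.0055,0,0,0,0]]]'

```text
clock: 9.48
position: [0.6041, 0.0034, 0.1497]
ee_rot: [3.082, -0.611, 0.0]
force: [-0.1, 1.0, -1.2]
width: 0.173
gripper_force: 40.0
```

```bash
python3 go.py .5838 .0125 .149 -22.5; python3 - <<'E'
from h import *
S=snap('side');T=snap('top')
a=cv2.resize(S['pixels'][190:270,230:340],None,fx=5,fy=5,interpolation=2)
cv2.imwrite('pics/g4.png',a[...,::-1])
E
```

```text
t 9.47 pos [0.6041 0.0034 0.1497] yaw -22.43 zax [ 0.0002 -0.0001 -1.    ] F [-0.11  0.97 -1.2 ] w 0.0159 gf 40.0
shift tool [-0.0222 -0.0007  0.0007]
turn tool [ 0.0001 -0.0002  0.0013]
```

View pics/g4.png

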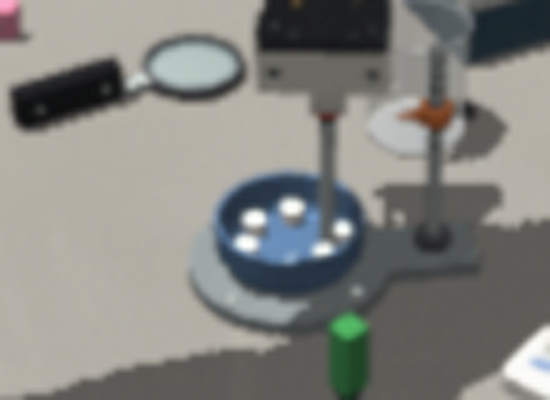

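The rod, at crop (326,200), is in the bowl near its post side, and the beads, still standing, have shifted within it. Forces are tiny, so I'll now run full rounds at 22 mm radius.

Call:
arm_command --targets '[[[-0.0007,0.0057,0,0,0,0],[-0.0022,0.0053,0,0,0,0],[-0.0035,0.0046,0,0,0,0],[-0.0046,0.0035,0,0,0,0],[-0.0053,0.0022,0,0,0,0],[-0.0057,0.0007,0,0,0,0]]]'

```text
clock: 10.32
position: [0.5756, -0.008, 0.15]
ee_rot: [-3.081, 0.61, -0.002]
force: [4.3, 1.8, 1.1]
width: 0.176
gripper_force: 40.0
```

Call:
arm_command --targets '[[[-0.0057,-0.0007,0,0,0,0],[-0.0053,-0.0022,0,0,0,0],[-0.0046,-0.0035,0,0,0,0],[-0.0035,-0.0046,0,0,0,0],[-0.0022,-0.0053,0,0,0,0],[-0.0007,-0.0057,0,0,0,0]]]'

```text
clock: 11.08
position: [0.5633, 0.0208, 0.1496]
ee_rot: [3.081, -0.611, -0.0]
force: [0.1, -0.8, -0.9]
width: 0.173
gripper_force: 40.0
```

Call:
arm_command --targets '[[[0.0007,-0.0057,0,0,0,0],[0.0022,-0.0053,0,0,0,0],[0.0035,-0.0046,0,0,0,0],[0.0046,-0.0035,0,0,0,0],[0.0053,-0.0022,0,0,0,0],[0.0057,-0.0007,0,0,0,0]]]'

```text
clock: 11.82
position: [0.5926, 0.0325, 0.1497]
ee_rot: [3.082, -0.611, 0.0]
force: [0.2, -0.2, -1.1]
width: 0.173
gripper_force: 40.0
```

Call:
arm_command --targets '[[[0.0057,0.0007,0,0,0,0],[0.0053,0.0022,0,0,0,0],[0.0046,0.0035,0,0,0,0],[0.0035,0.0046,0,0,0,0],[0.0022,0.0053,0,0,0,0],[0.0007,0.0057,0,0,0,0]]]'

```text
clock: 12.58
position: [0.6033, 0.0037, 0.1495]
ee_rot: [3.081, -0.61, -0.002]
force: [-2.4, 0.8, 0.9]
width: 0.169
gripper_force: 40.0
```

Call:
arm_command --targets '[[[-0.0007,0.0057,0,0,0,0],[-0.0022,0.0053,0,0,0,0],[-0.0035,0.0046,0,0,0,0],[-0.0046,0.0035,0,0,0,0],[-0.0053,0.0022,0,0,0,0],[-0.0057,0.0007,0,0,0,0]]]'

```text
clock: 13.32
position: [0.5759, -0.0063, 0.1504]
ee_rot: [-3.08, 0.608, -0.003]
force: [1.3, 3.8, 1.6]
width: 0.168
gripper_force: 40.0
```

Call:
arm_command --targets '[[[-0.0057,-0.0007,0,0,0,0],[-0.0053,-0.0022,0,0,0,0],[-0.0046,-0.0035,0,0,0,0],[-0.0035,-0.0046,0,0,0,0],[-0.0022,-0.0053,0,0,0,0],[-0.0007,-0.0057,0,0,0,0]]]'

```text
clock: 14.08
position: [0.5629, 0.0208, 0.1494]
ee_rot: [3.081, -0.611, -0.002]
force: [-0.3, -0.2, -0.7]
width: 0.171
gripper_force: 40.0
```

Call:
arm_command --targets '[[[0.0007,-0.0057,0,0,0,0],[0.0022,-0.0053,0,0,0,0],[0.0035,-0.0046,0,0,0,0],[0.0046,-0.0035,0,0,0,0],[0.0053,-0.0022,0,0,0,0],[0.0057,-0.0007,0,0,0,0]]]'

```text
clock: 14.82
position: [0.5926, 0.0325, 0.1497]
ee_rot: [3.082, -0.611, -0.0]
force: [-0.2, -0.1, -0.5]
width: 0.173
gripper_force: 40.0
```

Call:
arm_command --targets '[[[0.0057,0.0007,0,0,0,0],[0.0053,0.0022,0,0,0,0],[0.0046,0.0035,0,0,0,0],[0.0035,0.0046,0,0,0,0],[0.0022,0.0053,0,0,0,0],[0.0007,0.0057,0,0,0,0]]]'

```text
clock: 15.58
position: [0.6034, 0.0042, 0.1496]
ee_rot: [-3.081, 0.61, 0.002]
force: [-3.4, 3.3, 1.3]
width: 0.173
gripper_force: 40.0
```

Call:
arm_command --targets '[[[-0.0007,0.0057,0,0,0,0],[-0.0022,0.0053,0,0,0,0],[-0.0035,0.0046,0,0,0,0],[-0.0046,0.0035,0,0,0,0],[-0.0053,0.0022,0,0,0,0],[-0.0057,0.0007,0,0,0,0]]]'

```text
clock: 16.32
position: [0.5759, -0.0072, 0.1502]
ee_rot: [-3.081, 0.61, -0.003]
force: [3.3, 3.2, 1.1]
width: 0.174
gripper_force: 40.0
```

```bash
python3 go.py .5838 .0125 .149 -22.5
```

```text
t 16.32 pos [ 0.5759 -0.0072  0.1502] yaw -22.4 zax [ 0.0021  0.0009 -1.    ] F [3.26 3.24 1.14] w 0.016 gf 40.0
shift tool [-0.0002 -0.0212  0.0012]
turn tool [-0.0016 -0.0016  0.0018]
```

Call:
arm_command --targets '[[[0.003,-0.005,0,0,0,0],[0,-0.005,0,0,0,0],[0,0,-0.005,0,0,0],[0,0,-0.01,0,0,0],[0,0,-0.015,0,0,0],[0,0,-0.018,0,0,0],[0,0,-0.018,0,0,0],[0,0,0,0,0,0]]]'

```text
clock: 17.32
position: [0.5831, -0.0, 0.2179]
ee_rot: [-3.081, 0.611, -0.006]
force: [0.1, 0.4, -0.7]
width: 0.172
gripper_force: 40.0
```

```bash
python3 go.py .4507 -.2459 .216 -22.42; python3 - <<'E'
from h import *
S=snap('side');T=snap('top')
a=cv2.resize(S['pixels'][190:270,230:340],None,fx=5,fy=5,interpolation=2)
cv2.imwrite('pics/g5.png',a[...,::-1])
E
```

```text
t 17.32 pos [ 0.5831 -0.      0.2179] yaw -22.44 zax [ 0.0039  0.0002 -1.    ] F [ 0.1   0.38 -0.71] w 0.0158 gf 40.0
shift tool [-0.0285  0.2778  0.0014]
turn tool [-0.0016 -0.0035 -0.0003]
```

View pics/g5.png

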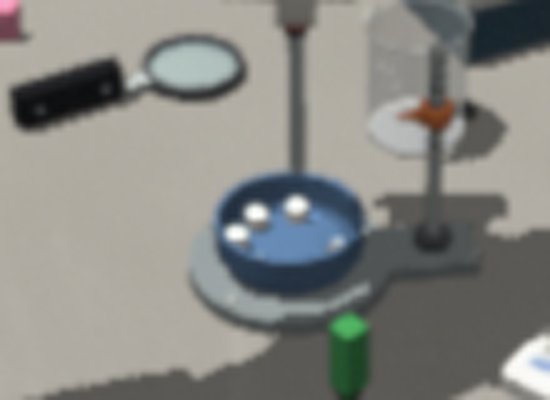

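Beads have gathered at crop (236,233), (256,213), (296,207) and (335,243), inside the bowl, with others hidden by the near wall. The rod, at (296,100), is still straight in the grip. Back to the holder.

Call:
arm_command --targets '[[[-0.002,0.018,0,0,0,0],[-0.003,0.03,0,0,0,0],[-0.004,0.036,0,0,0,0],[-0.004,0.036,0,0,0,0],[-0.004,0.036,0,0,0,0],[-0.004,0.036,0,0,0,0],[-0.003,0.034,0,0,0,0],[-0.003,0.034,0,0,0,0],[-0.0015,0.018,0,0,0,0],[0,0,0,0,0,0]]]'

```text
clock: 18.68
position: [0.4476, -0.248, 0.2152]
ee_rot: [3.08, -0.617, -0.002]
force: [-0.1, 0.0, -0.1]
width: 0.171
gripper_force: 40.0
```

```bash
python3 go.py .4507 -.2459 .192 -22.42; python3 - <<'E'
from h import *
S=snap('side');T=snap('top')
a=cv2.resize(S['pixels'][220:325,230:340],None,fx=5,fy=5,interpolation=2)
b=cv2.resize(T['pixels'][195:255,250:315],None,fx=3,fy=3,interpolation=2)
W=np.zeros((525,750,3),np.uint8);W[:,:550]=a;W[:180,555:750]=b
cv2.imwrite('pics/g6.png',W[...,::-1])
E
```

```text
t 18.68 pos [ 0.4476 -0.248   0.2152] yaw -22.65 zax [-0.0015 -0.0003 -1.    ] F [-0.13  0.02 -0.06] w 0.0157 gf 40.0
shift tool [ 0.0021 -0.0031  0.0232]
turn tool [ 0.0008  0.0013 -0.004 ]
```

View pics/g6.png

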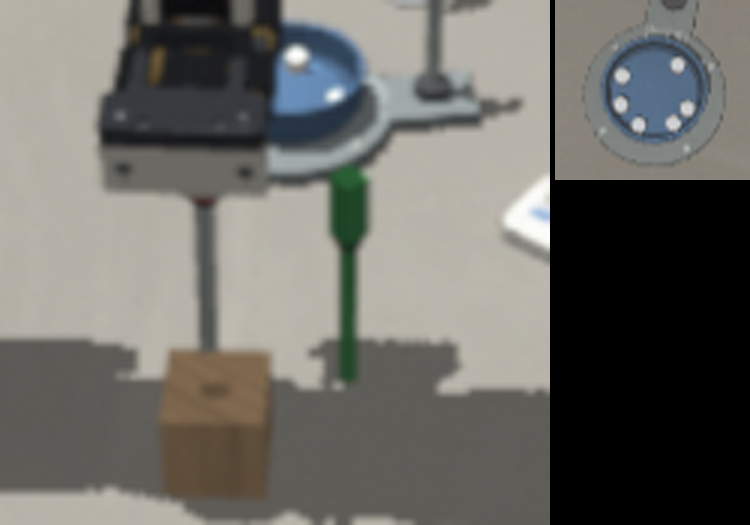

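All six beads are visible from above inside the bowl, well moved. The stem's end is at crop (207,350) and the hole at (216,390), so I'll compare them by rays.

```bash
python3 - <<'E'
from h import *
S=load('side')
print('tip now',ray(S,271.4,289.8,.0865).round(4),'hole',ray(S,273.1,298,.055).round(4),'before',ray(S,272.5,289.3,.0865).round(4))
g=cv2.cvtColor(S['pixels'],cv2.COLOR_RGB2GRAY).astype(int)
for v in range(262,300,4): print(v,g[v,262:284].tolist())
E
```

```text
tip now [ 0.4464 -0.251   0.0865] hole [ 0.4504 -0.2499  0.055 ] before [ 0.4496 -0.2502  0.0865]
262 [176, 177, 176, 177, 178, 174, 149, 98, 83, 85, 113, 153, 175, 178, 180, 183, 184, 182, 182, 180, 180, 180]
266 [178, 178, 178, 178, 178, 176, 157, 114, 86, 86, 106, 148, 175, 180, 183, 184, 184, 183, 181, 180, 181, 180]
270 [178, 179, 179, 179, 179, 176, 157, 113, 85, 85, 107, 150, 176, 180, 183, 185, 184, 183, 182, 181, 182, 182]
274 [178, 179, 179, 180, 179, 178, 167, 130, 88, 84, 96, 140, 174, 180, 182, 183, 185, 183, 181, 180, 182, 183]
278 [180, 181, 180, 179, 179, 178, 166, 129, 86, 83, 96, 141, 176, 180, 182, 183, 183, 183, 181, 183, 182, 182]
282 [181, 180, 179, 178, 179, 179, 176, 147, 91, 82, 89, 134, 177, 183, 186, 186, 185, 183, 182, 182, 183, 183]
286 [182, 181, 180, 180, 180, 179, 175, 147, 90, 82, 89, 136, 180, 186, 186, 184, 182, 181, 182, 182, 183, 183]
290 [179, 159, 125, 124, 122, 121, 120, 111, 97, 96, 100, 111, 128, 135, 135, 135, 134, 133, 134, 136, 140, 150]
294 [163, 130, 110, 107, 107, 106, 105, 107, 109, 108, 109, 108, 106, 103, 105, 106, 108, 108, 107, 107, 107, 115]
298 [98, 102, 100, 100, 101, 104, 106, 102, 91, 82, 83, 83, 84, 91, 102, 107, 110, 109, 108, 106, 101, 89]
```

Call:
arm_command --targets '[[[0.0026,-0.0028,0,0,0,-0.004],[0,0,0.01,0,0,0],[0,0,0.012,0,0,0],[0,0,0.008,0,0,0],[0,0,0.005,0,0,0],[0,0,0.005,0,0,0],[0,0,0.005,0,0,0],[0,0,0,0,0,0]]]'

```text
clock: 19.77
position: [0.4529, -0.2444, 0.1704]
ee_rot: [-3.083, 0.605, 0.001]
force: [-1.0, -0.8, -2.2]
width: 0.168
gripper_force: 40.0
```

```bash
python3 go.py .4507 -.2459 .1359 -22.42
```

```text
t 19.77 pos [ 0.4529 -0.2444  0.1704] yaw -22.19 zax [-0.0005  0.0002 -1.    ] F [-0.98 -0.8  -2.24] w 0.0154 gf 40.0
shift tool [-0.0014  0.0022  0.0345]
turn tool [0.     0.0005 0.004 ]
```

Call:
arm_command --targets '[[[-0.001,0.0015,0.004,0,0,0],[0,0,0.006,0,0,0],[0,0,0.008,0,0,0],[0,0,0.006,0,0,0],[0,0,0.005,0,0,0],[0,0,0.003,0,0,0],[0,0,0,0,0,0]]]'

```text
clock: 20.65
position: [0.4515, -0.2454, 0.1385]
ee_rot: [-3.083, 0.605, 0.001]
force: [-0.6, -0.5, -0.3]
width: 0.169
gripper_force: 40.0
```

```bash
python3 go.py .4507 -.2459 .1359 -22.42
```

```text
t 20.65 pos [ 0.4515 -0.2454  0.1385] yaw -22.19 zax [-0.0004  0.0001 -1.    ] F [-0.64 -0.45 -0.26] w 0.0155 gf 40.0
shift tool [-0.0005  0.0007  0.0026]
turn tool [0.     0.0004 0.004 ]
```

Call:
arm_command --targets '[[[-0.0005,0.0007,0.001,0,0,0],[0,0,0.001,0,0,0],[0,0,0.001,0,0,0],[0,0,0,0,0,0],[0,0,0,0,0,0]]]'

```text
clock: 21.28
position: [0.451, -0.246, 0.1359]
ee_rot: [3.083, -0.605, 0.001]
force: [-1.4, -0.3, 3.1]
width: 0.171
gripper_force: 40.0
```

```bash
python3 go.py .4507 -.2459 .1359 -22.42
```

```text
t 21.27 pos [ 0.451  -0.246   0.1359] yaw -22.19 zax [ 0.0003 -0.0002 -1.    ] F [-1.41 -0.3   3.06] w 0.0157 gf 40.0
shift tool [-0.0003  0.      0.    ]
turn tool [ 0.     -0.0004  0.004 ]
```

Call:
arm_command --targets '[[[0,0,0,0,0,0],[0,0,0,0,0,0],[0,0,0,0,0,0],[0,0,0,0,0,0],[0,0,-0.01,0,0,0],[0,0,-0.02,0,0,0],[0,0,-0.03,0,0,0],[0,0,-0.04,0,0,0],[0,0,-0.015,0,0,0],[0,0,0,0,0,0]]]' --jaw 0.045

```text
clock: 22.52
position: [0.4513, -0.2461, 0.2517]
ee_rot: [3.082, -0.605, 0.003]
force: [0.7, 0.5, -0.8]
width: 0.491
gripper_force: 0.0
```

Call:
arm_command --targets '[[[0,0,0,0,0,-0.136],[0,0,0,0,0,-0.136],[0,0,0,0,0,-0.136],[0,0,0,0,0,-0.136],[0,0,0,0,0,0]]]' --jaw 0.05

```text
clock: 23.15
position: [0.4501, -0.2457, 0.2493]
ee_rot: [-3.131, -0.245, 0.003]
force: [0.2, -0.4, -0.4]
width: 0.543
gripper_force: 0.0
```

```bash
python3 go.py .509 .232 .24 9; python3 - <<'E'
from h import *
from m import *
S=snap('side');T=snap('top')
rep('red S',S,(255,255,290,290),red);rep('red T',T,(370,250,410,295),red)
P=pts(S);px=S['pixels']
E
```

```text
t 23.15 pos [ 0.4501 -0.2457  0.2493] yaw 8.93 zax [-0.0021  0.0011 -1.    ] F [ 0.2  -0.44 -0.36] w 0.0498 gf 0.0
shift tool [ 0.1323 -0.4627  0.0097]
turn tool [-0.0014  0.0019 -0.0012]
red S 21 uv 271.4 269.6 mean [ 0.4496 -0.2467  0.1506] z05,50,95 [0.1485 0.1506 0.1533] rect [ 449.9 -246.5] [15.4 12.5] 71.7
red T none
```

Call:
arm_command --targets '[[[0.008,-0.028,0,0,0,0],[0.014,-0.05,0,0,0,0],[0.016,-0.056,0,0,0,0],[0.016,-0.056,0,0,0,0],[0.016,-0.056,0,0,0,0],[0.016,-0.056,0,0,0,0],[0.016,-0.056,0,0,0,0],[0.014,-0.05,0,0,0,0],[0.0123,-0.0377,0,0,0,0],[0.004,-0.017,0,0,0,0]]]'

```text
clock: 24.5
position: [0.5088, 0.2342, 0.2502]
ee_rot: [-3.131, -0.247, 0.001]
force: [1.0, -0.2, -0.4]
width: 0.545
gripper_force: 0.0
```

Call:
arm_command --targets '[[[0,0,0.03,0,0,0],[0,0,0.04,0,0,0],[0,0,0.03,0,0,0],[0,0,0,0,0,0]]]'

```text
clock: 25.0
position: [0.508, 0.2297, 0.1486]
ee_rot: [3.13, 0.242, -0.007]
force: [-0.3, -0.5, 1.2]
width: 0.541
gripper_force: 0.0
```

```bash
python3 go.py .509 .232 .022 9; python3 - <<'E'
from m import *
T=snap('top');S=snap('side')
rep('red T',T,(370,250,410,295),red);rep('red S',S,(255,255,290,290),red)
rep('hand S',S,(225,195,262,220),blk)
print('beads',[ (np.round(c,1)) for c in []])
E
```

```text
t 25.0 pos [0.508  0.2297 0.1486] yaw 8.85 zax [-0.0043 -0.003  -1.    ] F [-0.34 -0.55  1.2 ] w 0.0496 gf 0.0
shift tool [ 0.0019 -0.0024  0.1266]
turn tool [ 0.0023  0.0047 -0.0026]
red T 10 uv 392.4 274.1 mean [ 0.4474 -0.2397  0.1492] z05,50,95 [0.1402 0.1508 0.1548] rect [ 448.4 -238.6] [15.2  7.3] 23.5
red S 25 uv 271.9 269.6 mean [ 0.4503 -0.2485  0.1519] z05,50,95 [0.1501 0.1515 0.1547] rect [ 450.1 -248.4] [15.1 16.7] 33.2
hand S 186 uv 243.9 208.2 mean [0.5014 0.2244 0.0186] z05,50,95 [-0.0002  0.0203  0.0319] rect [508.6 232.5] [98.2 68.5] 30.0
beads []
```

Call:
arm_command --targets '[[[0.001,-0.002,0.03,0,0,0],[0,0,0.035,0,0,0],[0,0,0.03,0,0,0],[0,0,0.02,0,0,0],[0,0,0.008,0,0,0],[0,0,0,0,0,0],[0,0,0,0,0,0]]]'

```text
clock: 25.98
position: [0.5108, 0.2343, 0.029]
ee_rot: [-3.131, -0.246, -0.003]
force: [0.3, 0.4, 0.3]
width: 0.547
gripper_force: 0.0
```

```bash
python3 go.py .509 .232 .022 9
```

```text
t 25.98 pos [0.5108 0.2343 0.029 ] yaw 8.97 zax [ 0.0018  0.0008 -1.    ] F [0.26 0.39 0.29] w 0.0502 gf 0.0
shift tool [-0.0022  0.0019  0.0069]
turn tool [-0.0005 -0.0019 -0.0006]
```

Call:
arm_command --targets '[[[-0.001,0.001,0.004,0,0,0],[0,0,0.002,0,0,0],[0,0,0,0,0,0],[0,0,0,0,0,0]]]'

```text
clock: 26.48
position: [0.5092, 0.2328, 0.0217]
ee_rot: [-3.132, -0.246, 0.0]
force: [0.4, -0.2, -0.4]
width: 0.543
gripper_force: 0.0
```

Call:
arm_command --targets '[[[0,0,0,0,0,0],[0,0,0,0,0,0],[0,0,0,0,0,0],[0,0,0,0,0,0],[0,0,0,0,0,0],[0,0,0,0,0,0]]]' --jaw 0.0 --newtons 45

```text
clock: 27.22
position: [0.5092, 0.2328, 0.0217]
ee_rot: [-3.132, -0.246, -0.0]
force: [-0.4, 0.5, 0.4]
width: 0.193
gripper_force: 45.0
```

```bash
python3 go.py .509 .232 .022 9
```

```text
t 27.23 pos [0.5092 0.2328 0.0217] yaw 8.98 zax [ 0.      0.0001 -1.    ] F [-0.45  0.52  0.41] w 0.0177 gf 45.0
shift tool [-0.0003  0.0008 -0.0003]
turn tool [-0.0001 -0.     -0.0003]
```

Call:
arm_command --targets '[[[0,0,-0.005,0,0,0],[0,0,-0.015,0,0,0],[0,0,-0.03,0,0,0],[0,0,-0.04,0,0,0],[0,0,-0.04,0,0,0],[0,0,-0.015,0,0,0],[0,0,0,0,0,0]]]'

```text
clock: 28.1
position: [0.5096, 0.2328, 0.1677]
ee_rot: [-3.131, -0.246, -0.003]
force: [0.3, -0.1, -2.0]
width: 0.191
gripper_force: 45.0
```

```bash
python3 go.py .4998 -.0008 .166 9
```

```text
t 28.1 pos [0.5096 0.2328 0.1677] yaw 8.97 zax [ 0.002   0.0007 -1.    ] F [ 0.34 -0.08 -2.  ] w 0.0176 gf 45.0
shift tool [-0.0461  0.2293  0.0015]
turn tool [-0.0004 -0.0021 -0.0005]
```

Call:
arm_command --targets '[[[-0.002,0.01,0,0,0,0],[-0.005,0.024,0,0,0,0],[-0.006,0.03,0,0,0,0],[-0.007,0.034,0,0,0,0],[-0.007,0.034,0,0,0,0],[-0.006,0.034,0,0,0,0],[-0.006,0.03,0,0,0,0],[-0.005,0.022,0,0,0,0],[-0.002,0.011,0,0,0,0],[0,0,0,0,0,0]]]'

```text
clock: 29.35
position: [0.499, -0.0013, 0.166]
ee_rot: [3.132, 0.244, -0.002]
force: [0.1, -0.2, -0.5]
width: 0.192
gripper_force: 45.0
```

Call:
arm_command --targets '[[[0,0,0.01,0,0,0],[0,0,0.015,0,0,0],[0,0,0.01,0,0,0],[0,0,0.004,0,0,0],[0,0,0,0,0,0],[0,0,0,0,0,0]]]'

```text
clock: 30.1
position: [0.4997, -0.0006, 0.128]
ee_rot: [3.132, 0.246, 0.001]
force: [0.5, -0.7, -0.6]
width: 0.198
gripper_force: 45.0
```

```bash
python3 go.py .4998 -.0008 .1272 9; python3 - <<'E'
from h import *
S=snap('side');T=snap('top')
a=cv2.resize(S['pixels'][180:270,230:340],None,fx=4,fy=4,interpolation=2)
b=cv2.resize(T['pixels'][165:260,245:325],None,fx=4,fy=4,interpolation=2)
W=np.zeros((380,780,3),np.uint8);W[:360,:440]=a;W[:,450:770]=b
cv2.imwrite('pics/g7.png',W[...,::-1])
E
```

```text
t 30.1 pos [ 0.4997 -0.0006  0.128 ] yaw 8.98 zax [ 0.0006 -0.     -1.    ] F [ 0.5  -0.68 -0.56] w 0.0181 gf 45.0
shift tool [0.     0.0002 0.0008]
turn tool [ 0.0001 -0.0006 -0.0004]
```

View pics/g7.png

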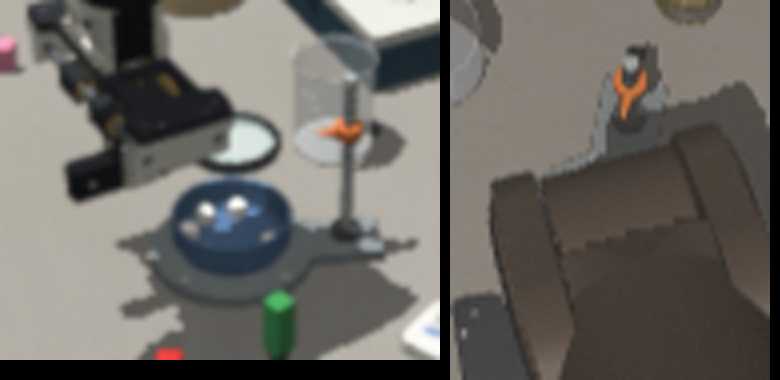

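The side crop shows the lens near (240,143), partly behind the gripper, hovering over the bowl (232,225), and the orange collar at (345,130). From above the arm hides it, so I'll fit the visible ring edge in the side depth map and compare its height with the collar's.

```bash
cat > lens.py <<'E'
from m import *
from scipy.optimize import least_squares
np.set_printoptions(suppress=True,linewidth=150)
S=snap('side')
P=pts(S);v,u=np.mgrid[0:420,0:560]
d=np.hypot(P[...,0]-.584,P[...,1]-.0125)
k=(P[...,2]>.09)&(P[...,2]<.135)&(d<.05)&(u>270)&(u<305)&(v>200)&(v<228)
q=P[k];print('n',k.sum(),'z med',np.percentile(q[:,2],[5,25,50,75,95]).round(4))
A=np.c_[q[:,:2]-[.584,.0125],np.ones(len(q))];c=np.linalg.lstsq(A,q[:,2],rcond=None)[0]
for _ in range(5):
    r=q[:,2]-A@c;g=abs(r)<.003;c=np.linalg.lstsq(A[g],q[g,2],rcond=None)[0]
print('plane slope x,y (deg), z at centre',np.degrees(c[:2]).round(2),c[2].round(4),g.sum())
# outer boundary of ring: right-hand edge per row, in rays onto ring top plane z=c2
E_=[]
for vv in range(200,228):
    uu=np.nonzero(k[vv])[0]
    if len(uu)>4: E_.append((uu.max()+.5,vv)); print(vv,uu.min(),uu.max(),P[vv,uu.max()].round(4))
m,_=blob(S,(300,200,330,225),org);o=P[m];print('collar z',np.percentile(o[:,2],[5,25,50,75,95]).round(4))
vv,uu=np.nonzero(m);print('collar uv',np.c_[uu,vv].tolist())
for n,b in(('beads',(275,225,300,245)),):pass
rim=(P[...,2]>.038)&(P[...,2]<.05)&(d<.055)
f=lambda p:np.hypot(P[rim][:,0]-p[0],P[rim][:,1]-p[1])-.0445
print('rim',rim.sum(),least_squares(f,[.584,.0125],loss='soft_l1',f_scale=.002).x.round(4))
E
python3 lens.py
```

```text
n 203 z med [0.1071 0.1102 0.1123 0.114  0.1161]
plane slope x,y (deg), z at centre [-0.37  1.43] 0.1129 146
209 289 295 [0.614  0.0303 0.1142]
210 289 297 [0.6169 0.0207 0.1161]
211 289 298 [0.6192 0.0181 0.1135]
212 288 299 [0.6196 0.0106 0.1147]
213 288 299 [0.6188 0.0085 0.1126]
214 289 300 [0.62   0.0031 0.1122]
215 288 300 [ 0.6165 -0.006   0.1154]
216 288 300 [ 0.6168 -0.0052  0.1111]
217 288 300 [ 0.6165 -0.0061  0.1081]
218 287 299 [ 0.6097 -0.0157  0.1126]
219 283 299 [ 0.61   -0.0151  0.1085]
220 280 298 [ 0.6055 -0.0186  0.1083]
221 277 297 [ 0.6029 -0.0171  0.1044]
222 275 296 [ 0.5989 -0.0192  0.1031]
223 283 293 [ 0.5876 -0.0243  0.1058]
collar z [0.1108 0.1145 0.116  0.1177 0.1186]
collar uv [[315, 211], [316, 211], [318, 211], [319, 211], [314, 212], [315, 212], [316, 212], [317, 212], [318, 212], [319, 212], [313, 213], [316, 213], [317, 213], [318, 213]]
rim 121 [0.5834 0.0119]
```

```bash
cat > avg.py <<'E'
from m import *
from scipy.optimize import least_squares
np.set_printoptions(suppress=True,linewidth=150)
def avg(n,k=8):
    ims=[arm.get_image(n) for _ in range(k)];im=ims[0];z=np.stack([i['z_map'] for i in ims]);z[z==0]=np.nan
    im['z_map']=np.nan_to_num(np.nanmedian(z,0));return im
loose=lambda r,g,b:(r-b>45)&(r-g>25)&(r>80)
for n,b,rb in(('top',(275,170,305,205),None),('side',(300,200,330,225),(255,255,290,290))):
    im=avg(n);P=pts(im)
    m,_=blob(im,b,loose);o=P[m];vv,uu=np.nonzero(m)
    print(n,'collar');print([f'{a},{c}:{int(x*1e3)},{int(y*1e3)},{z*1e3:.1f}' for a,c,(x,y,z) in zip(uu,vv,o)])
    for nm,bx,f,lo,hi in(('rod',(255,255,290,290) if n=='side' else (370,250,410,295),red,.14,.17),('wood',(255,280,295,325) if n=='side' else (365,250,410,295),wood,.05,.062)):
        m,_=blob(im,bx,f);q=P[m][:,2];q=q[(q>lo)&(q<hi)];print(n,nm,len(q),np.median(q) if len(q) else '')
    rim=(P[...,2]>.04)&(P[...,2]<.05)&(abs(np.hypot(P[...,0]-.584,P[...,1]-.0125)-.0445)<.004);print('rim z',np.median(P[rim][:,2]),rim.sum())
    if n=='side':
        v,u=np.mgrid[0:420,0:560];d=np.hypot(P[...,0]-.584,P[...,1]-.0125)
        k=(P[...,2]>.09)&(P[...,2]<.135)&(d<.05)&(u>270)&(u<305)&(v>200)&(v<228)
        g=im['pixels'].astype(int).sum(-1)
        print('lens glass z',np.median(P[k&(g>420)][:,2]).round(4),'ring top z right edge:')
        E=[]
        for r in range(206,219):
            c=np.nonzero(k[r])[0]
            if len(c)>3: E.append(P[r,c.max()]);E.append(P[r,c.max()-1]);print(r,c.max(),P[r,c.max()].round(4),P[r,c.max()-1].round(4),g[r,c.max()-2:c.max()+2])
        E=np.array(E);e=E[::2]
        print('centre',least_squares(lambda p:np.hypot(e[:,0]-p[0],e[:,1]-p[1])-.0357,[.584,.0125],loss='soft_l1',f_scale=.002).x.round(4),'ring z',np.median(E[:,2]))
E
python3 avg.py; python3 go.py .4998 -.0008 .1272 9
```

```text
top collar
['287,182:678,4,115.7', '286,183:675,6,118.3', '287,183:675,4,115.5', '292,183:675,-8,116.2', '293,183:675,-10,117.2', '286,184:673,6,116.4', '287,184:673,4,116.4', '292,184:672,-8,116.9', '293,184:672,-10,116.9', '286,185:670,6,117.8', '287,185:670,4,115.9', '292,185:670,-8,117.7', '293,185:669,-10,118.9', '286,186:667,6,116.4', '287,186:667,4,117.5', '288,186:667,1,116.7', '291,186:668,-5,115.1', '292,186:667,-8,117.7', '293,186:667,-10,116.3', '286,187:666,6,110.1', '287,187:665,4,116.5', '288,187:665,1,117.3', '289,187:665,0,117.5', '290,187:664,-3,117.7', '291,187:664,-5,118.5', '292,187:665,-8,117.2', '293,187:665,-10,114.9', '287,188:663,4,111.6', '288,188:662,1,116.2', '289,188:662,0,115.9', '290,188:662,-3,116.6', '291,188:662,-5,115.8', '292,188:663,-8,112.8', '288,189:660,1,115.6', '289,189:660,0,114.3', '290,189:661,-3,112.3', '291,189:662,-5,108.5', '288,190:658,1,112.3', '289,190:658,0,112.9', '290,190:658,-3,111.4', '288,191:655,1,113.5', '289,191:655,0,113.8', '288,192:653,1,112.5', '289,192:654,0,109.9', '288,193:651,1,112.0', '288,194:648,1,110.7']
top ro
[... 1694 characters left out ...]
 0.003  0.1131] [0.6149 0.0066 0.1111] [531 337 275 423]
215 300 [ 0.6179 -0.0024  0.1127] [ 0.614  -0.0042  0.1148] [410 268 405 517]
216 300 [ 0.617  -0.0048  0.1108] [ 0.6125 -0.0082  0.1142] [368 251 398 514]
217 300 [ 0.617  -0.0049  0.1072] [ 0.6107 -0.013   0.1142] [221 274 433 517]
218 299 [ 0.6107 -0.0131  0.1107] [ 0.6065 -0.0159  0.1136] [240 175 328 477]
centre [0.584  0.0107] ring z 0.11358543455541104
t 31.05 pos [ 0.4994 -0.0006  0.1277] yaw 8.98 zax [-0. -0. -1.] F [-0.34  0.49 -2.12] w 0.0176 gf 45.0
shift tool [0.0003 0.0002 0.0005]
turn tool [ 0.      0.     -0.0003]avg.py:6: RuntimeWarning: All-NaN slice encountered
  im['z_map']=np.nan_to_num(np.nanmedian(z,0));return im
```

Call:
arm_command --targets '[[[0.0003,-0.0012,-0.0004,0,0,0],[0,0,0,0,0,0],[0,0,0,0,0,0],[0,0,0,0,0,0],[0,0,0,0,0,0],[0,0,0,0,0,0],[0,0,0,0,0,0],[0,0,0,0,0,0]]]'

```text
clock: 32.05
position: [0.4996, 0.0006, 0.1281]
ee_rot: [3.132, 0.246, 0.0]
force: [0.3, 0.7, -2.1]
width: 0.195
gripper_force: 45.0
```

```bash
python3 go.py .4998 .0006 .1281 9; python3 -W ignore avg.py | tail -2; python3 -c "
from cell import arm
s=arm.observe();print(s['dq'])
print(arm.sign_off())"
```

```text
t 32.05 pos [0.4996 0.0006 0.1281] yaw 8.98 zax [ 0. -0. -1.] F [ 0.29  0.67 -2.11] w 0.0179 gf 45.0
shift tool [0.0002 0.     0.    ]
turn tool [ 0.     -0.     -0.0004]
218 299 [ 0.6109 -0.0126  0.1102] [ 0.6063 -0.0163  0.1139] [178 209 386 509]
centre [0.584 0.012] ring z 0.11360279182365501
[ 1.43546828e-04  2.00812269e-03  6.79434745e-05  3.36227058e-04
 -2.30241081e-04  2.52488184e-05 -6.30938496e-04]
the job is handed in; nothing more can be done
None
```

The job is handed in at about 33 s: the beads were stirred for over three rounds and all six stayed in the bowl, the rod is back fully down in its holder, and the loupe is held level and still over the bowl at the pointer's height (centre and height within about 2 mm, as far as the cameras show).

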